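Shim the display revolve level

TASK

The little hinged revolve on the props table droops at its free corner, where the foot is too short. Push the hardwood wedge, thin end first and flat on the marble, in under that foot until the bubble of the level on top stands between its two lines, then let go and leave the wedge carrying the corner. Ease it in gently and never force it, as the hinge will bind if the corner is driven too high; keep off the revolve and its level, and leave the other props where they are.

Things in the scene. Friction and masses are not known exactly. Their poses are not given: they have to be found in the camera images.
- mount: the revolve's mounting, a steel strip 48 x 262 mm fixed on the marble, and the revolve hinged on it: grey three-armed casting, motor pot, 176 mm steel platter (top 64 mm up). Origin: on the marble under the platter's middle; z up; +x points from the free corner across the middle to the hinge line, 57.5 mm from the origin, pin 18 mm up. This pose is the fixed strip's and does not show the tilt
- foot_mark (a point): fixed point on the marble under the axis of the foot at the free corner, 115 mm from the middle at -x; +x is the way the wedge goes in, z up. The foot: a bare steel ball 32 mm across, its lowest point 0 to 7 mm above the marble at the start (not known), under a boss 40 mm across, 28 mm up. The corner bears down with 6 to 10 N; pushing the wedge takes 4 to 17 N
- bubble (a joint): place of the bubble along the vial, in m: 0 is midway between the lines, negative is towards the hinge (free corner too low), positive towards the free corner (too high). It moves 1 mm per milliradian of tilt, that is per 0.17 mm of the foot's height, within -0.022 to 0.022; starts at -0.022 (true tilt -0.030). It takes 1.5 s to come to rest. The hinge binds at +0.008, and then the force shoots up
- level_place (a point): fixed point 96 mm above the mount's origin, axes as the mount's: there lies the middle of the vial, on top of an aluminium level 180 x 22 x 32 mm held by its magnets on the platter, along the mount's x. The vial is a clear lying tube, 72 mm long, with a pale bubble 14 mm long and two black lines across it, 18 mm apart
- wedge: the hardwood wedge, loose, 50 g, lying flat on the marble: 150 mm long, 34 mm wide, 2 mm thick at the thin end and 25 mm at the thick end, sole flat, one even slope. Origin at the middle of its sole; +x points to the thin end, z is up
- wedge_mid (a point): the centre of the wedge, 7 mm above its sole; axes as the wedge's. The thin end is 75 mm from it at +x, the thick end 75 mm at -x; 43 mm from it at -x, where it is best gripped across its width, the wedge is 20 mm thick
- wedge_tip (a point): the middle of the thin end's edge, 1 mm above the sole; axes as the wedge's
- sugar_bowl: bystander: lidded silver-plated sugar bowl with two ears, 132 mm over the ears, 105 mm high; origin under its middle
- figurine: bystander: porcelain shepherdess figurine, base 76 mm across, 150 mm high; origin under its middle
- opera_glasses: bystander: mother-of-pearl opera glasses lying flat, 62 x 101 x 43 mm; origin under their middle
- picture_frame: bystander: small gilt picture frame standing on its strut, 120 mm wide, 150 mm high, 80 mm deep; origin under its middle
Things that resemble listed ones, but are neither listed nor needed, are in the scene too. Several things look just like the wedge: the one meant starts farthest to the robot's right.

How it is judged:
By the outcome, as a careful person would: the job done as asked, in the order asked, and still so for the second after the job is handed in, with the robot touching nothing.
It also fails if it takes over 59 s, if anything falls off the work surface, if the arm or the gripper's body presses on something with over 40 N, if the wrist force passes 120 N, or if a joint passes its speed limit or range.

ROBOT

A 6-joint arm with a two-finger parallel gripper is mounted at the origin on the work surface. World frame = base frame: x ahead of the robot, y to its left, z up, the work surface at z = 0. Lengths are in mm, angles in rad, forces in N, time in s.
With the tool pointing down it reaches from about 300 to 850 mm from the base axis. Payload 5.4 kg.
Tool frame: the origin (TCP) lies midway between the tips of the shut fingers; the grasp point (between the pads) lies env.grip_depth behind it (env.grip_depth is the distance from the TCP to the grasp point, in mm); z points along the fingers, y is the line along which they close (so a half turn about z gives the same grasp; the last joint's range is limited). The gripper opens to 85 mm and grips with 20 to 120 N. Pads are 22 mm wide; open, the fingers measure 114 mm over their backs; the gripper's body (76 mm by 85 mm) begins 54 mm behind the grasp point. The pads swing forward as they close: fully open they stand 13 mm farther back than shut.
Start: joints at [1.027, 0.158, 1.597, -0, 1.386, -0.21], TCP at [188.4, 543.242, 231.299] pointing down, gripper open.
Joint ranges: [-2.91, 2.91], [-0.94, 2.29], [0.18, 2.7], [-1.29, 4.43], [0.17, 2.64], [-3, 3]. Speed limits (rad/s): [2.57, 2.57, 3.14, 3.14, 3.14, 3.14].

INTERFACE

Orientations are given as [roll, pitch, yaw] about the fixed x, y, z axes, in that order (R = Rz(yaw) Ry(pitch) Rx(roll)).
In Python, from rig import state, cams, order, env gives the robot as it stands.
- The arm moves only by the shell command python3 -m handwheel 'ROWS' [OPENING] [FORCE]. ROWS is JSON, a list of rows, each a list of 6 numbers: the shift along the tool's x, y, z scaled (see below), then the turn, a rotation vector about the tool's x, y, z scaled (see below). A call has exactly 8 rows; each row is the pose to reach, as a shift and turn from the pose commanded when the call began, along the tool's axes at that moment; what a row does not reach only later rows make up. The controller multiplies each number of a shift by 0.3 m and each number of a turn by 45 degrees. A row lasts 1/12 s, in which the tool goes at most 41.7 mm and 7.16 degrees, less where a joint would pass 70% of its speed; a pose out of reach is approached as far as the arm can. A call with a number of a shift or a turn outside -1 to 1 is refused whole. A call with a gripper value outside its range is refused whole. OPENING is the gripper command: -1 is shut, 1 is fully open, values between are in proportion, set as the call begins (- or left out, the last holds). The fingers move at their own pace and stop on an object; FORCE is the grip in N (left out, the last holds). Time passes only in rows, so rows that repeat a pose let the fingers close, or fill a call up. It gives the time, the measured TCP pose, the force, the opening and the grip force at its end, in the units of the state.
- state(): the state, without advancing time (a new reading comes with each control period).
- cams.capture(name): name is "scene" or "top" or "wrist"; returns a dict with "pixels" (400x640x3 uint8, blue, green, red), "K" (3x3 intrinsics, pixels), "rvec" (rotation vector, rad) and "tvec" (3), from world to camera coordinates, as OpenCV has them; the wrist camera has in their place "tool_from_camera" (4x4, takes a point from camera to tool coordinates, whose origin is the TCP and whose axes are the flange's). Camera axes: x right, y down, z forward; pixel columns grow to the right and rows downward; lengths in mm; the calibration is good to about 2 mm. A picture is of the moment at which its call begins: read the wrist's pose just before it. There is no depth.
- order.job_done(): hands the job in; it is judged then, once.
The state is a dict: "time_s": time; "joint_pos": joint angles; "dq": joint speeds; "joint_efforts": joint torques, N m; "position": TCP position; "ee_rot": TCP orientation; "contact_force": force on the tool from outside, world axes, zero at the start; "ft_torque": the same for the moment, N m; "width": finger opening in mm; "grasp_force": force on a finger pad.
Only numpy, scipy, OpenCV 4.12 (cv2) and the standard library are available. Lean on these libraries where they do the work, as an engineer would, in place of code of your own. Each camera call takes 0.05 s, during which the arm holds its last target. There are 200 camera calls.

## Working session

There is one attempt and no reset: what is moved stays moved. The work goes in short steps, Python scripts to look and compute and a shell command to move; the robot and the scene stay as the last step left them, time stands still between calls to the robot, and variables do not carry over. Pictures are saved under pics/ and viewed, at most 10 in all, crops included, and the job is handed in when it is done.

```bash
mkdir -p pics; ls; python3 - <<'E'
from rig import state,cams,order,env
import cv2,numpy as np
print(env.grip_depth, state()['ee_rot'])
for n in ['scene','top']:
    c=cams.capture(n); cv2.imwrite(f'pics/{n}0.png',c['pixels'])
    np.savez(f'pics/{n}0.npz',**c)
    print(n,c['K'].tolist(),c['rvec'],c['tvec'])
E
```

```text
pics
18.700000000000003 [-3.13969338e+00 -4.09195681e-04  2.80779027e+00]
scene [[455.1045400551913, 0.0, 325.9195240741478], [0.0, 455.1045400551913, 202.53795812662185], [0.0, 0.0, 1.0]] [ 1.95925639  1.31662751 -0.62412836] [-292.83151571 -256.10348571 1741.73371731]
top [[398.5107214506177, 0.0, 318.5684538756751], [0.0, 398.5107214506177, 195.15972316347063], [0.0, 0.0, 1.0]] [ 2.14111926 -2.16338677  0.14101886] [  98.36615358  579.72756266 1243.64562298]
```

View pics/top0.png

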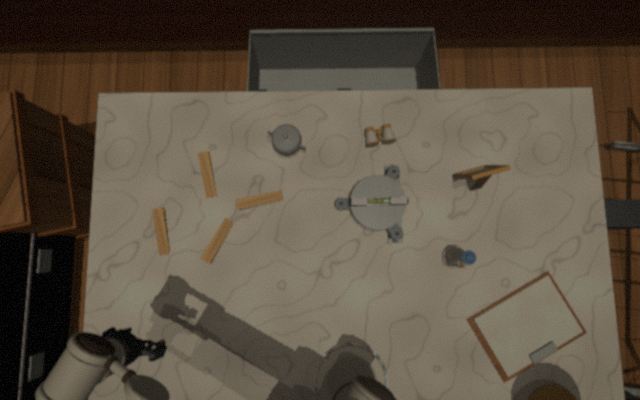

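View pics/scene0.png

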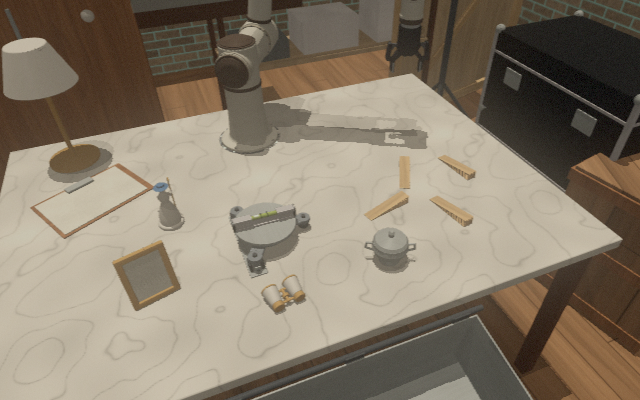

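The top view shows the revolve at (377,203) with its free-corner foot at (343,204), so the hinge is to the right. The wedge I want is the rightmost one, at (259,200). The sugar bowl is at (287,140), the opera glasses at (380,135), the frame at (482,175) and the figurine at (458,256). Next I'll measure these and zoom in.

```bash
cat > h.py <<'E'
import numpy as np,cv2
def ray(c,uv,z):
    R,_=cv2.Rodrigues(np.array(c['rvec'],float)); t=np.array(c['tvec'],float).ravel()
    C=-R.T@t; d=R.T@np.linalg.inv(c['K'])@np.array([uv[0],uv[1],1.]); return C+d*(z-C[2])/d[2]
def wray(c,s,uv,z):
    from scipy.spatial.transform import Rotation as Ro
    T=np.array(c['tool_from_camera'],float); R=Ro.from_euler('xyz',s['ee_rot']).as_matrix(); p=np.array(s['position'])
    C=R@T[:3,3]+p; d=R@T[:3,:3]@np.linalg.inv(c['K'])@np.array([uv[0],uv[1],1.]); return C+d*(z-C[2])/d[2]
E
python3 - <<'E'
from h import *
t=dict(np.load('pics/top0.npz')); s=dict(np.load('pics/scene0.npz'))
p=t['pixels']; hsv=cv2.cvtColor(p,cv2.COLOR_BGR2HSV)
m=((hsv[...,1]>85)&(hsv[...,2]>90)).astype(np.uint8); m[:,:120]=0; m[:120]=0; m[270:]=0;m[:,300:]=0
for k in cv2.findContours(m,0,2)[0]:
    if cv2.contourArea(k)<150: continue
    r=cv2.minAreaRect(k); b=cv2.boxPoints(r); print(r, [ray(t,q,10)[:2].round().tolist() for q in b])
for n,uv,z in [('plattermid',(377,203),64),('foot boss',(343,204),35),('h1',(392,172),40),('h2',(395,233),40),('bowl',(287,140),60),('lvl a',(352,203),96),('lvl b',(408,202),96)]: print(n,ray(t,uv,z).round())
a=cv2.resize(p[160:250,215:415],(800,360),interpolation=2)
b=cv2.resize(s['pixels'][180:240,340:480],(560,240),interpolation=2)
o=np.zeros((600,800,3),np.uint8);o[:360]=a;o[360:,:560]=b;cv2.imwrite('pics/z1.png',o)
E
```

```text
((216.95591735839844, 240.5735321044922), (11.833402633666992, 48.01960372924805), 30.963754653930664) [[384.0, 478.0], [516.0, 401.0], [496.0, 368.0], [364.0, 445.0]]
((160.50001525878906, 231.00001525878906), (46.48004150390625, 13.347311019897461), 83.9909896850586) [[546.0, 641.0], [550.0, 597.0], [400.0, 575.0], [396.0, 618.0]]
((259.03778076171875, 199.68341064453125), (11.378986358642578, 46.869895935058594), 78.36637115478516) [[575.0, 367.0], [605.0, 217.0], [568.0, 209.0], [538.0, 359.0]]
((206.94464111328125, 174.18624877929688), (46.34275436401367, 11.643616676330566), 79.99201965332031) [[733.0, 496.0], [739.0, 458.0], [585.0, 428.0], [579.0, 465.0]]
plattermid [551. -91.  64.]
foot boss [552.  14.  35.]
h1 [ 654. -146.   40.]
h2 [ 457. -149.   40.]
bowl [758. 192.  60.]
lvl a [548. -10.  96.]
lvl b [ 549. -181.   96.]
```

View pics/z1.png

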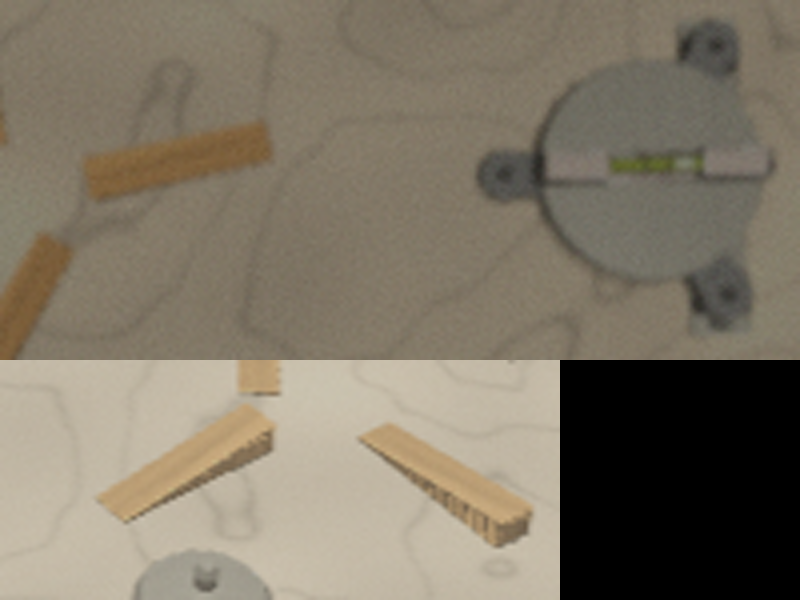

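The zoom shows the target wedge's thin end pointing right in the top view, towards the revolve, and its thick end on the left. The bubble sits at the hinge side of the vial. I'll write a helper that converts a target pose into row units.

```bash
cat >> h.py <<'E'
def plan(pos,yaw):
    from rig import state
    from scipy.spatial.transform import Rotation as Ro
    s=state(); R=Ro.from_euler('xyz',s['ee_rot'])
    G=Ro.from_euler('xyz',[np.pi,0,yaw])
    d=R.inv().apply(np.array(pos)-s['position'])/300; w=np.degrees((R.inv()*G).as_rotvec())/45
    print('t',round(s['time_s'],2),'row',d.round(4).tolist(),w.round(4).tolist())
E
python3 - <<'E'
from h import *
from rig import *
plan([564,330,150],1.768)
c=cams.capture('wrist'); print(c['tool_from_camera'].round(2).tolist(),c['K'].round(1).tolist(),state()['width'])
E
```

```text
t 0.1 row [-1.4162, -0.2591, 0.2679] [-0.0022, 0.0007, 1.3239]
[[-0.0, -0.96, -0.28, 70.97], [1.0, -0.0, 0.0, 1.35], [-0.0, -0.28, 0.96, -142.74], [0.0, 0.0, 0.0, 1.0]] [[300.4, 0.0, 316.9], [0.0, 300.4, 201.5], [0.0, 0.0, 1.0]] 85.20354875253595
```

```bash
python3 -m handwheel '[[-0.09,-0.016,0.015,0,0,0.1],[-0.18,-0.033,0.03,0,0,0.2],[-0.28,-0.05,0.05,0,0,0.3],[-0.38,-0.07,0.07,0,0,0.4],[-0.48,-0.09,0.09,0,0,0.5],[-0.58,-0.11,0.11,0,0,0.6],[-0.66,-0.12,0.125,0,0,0.66],[-0.72,-0.13,0.135,0,0,0.7]]' 0.6
python3 -c "
from h import *
plan([566,340,140],1.768)"
```

```text
time_s: 0.82
position: [381.2, 434.1, 189.8]
ee_rot: [-3.14, 0.0, 2.254]
contact_force: [-0.1, 0.1, -0.6]
width: 68.4
grasp_force: 0.0
t 0.82 row [-0.632, 0.2798, 0.1659] [-0.0014, 0.0008, 0.6191]
```

```bash
python3 -m handwheel '[[-0.09,0.04,0.02,0,0,0.1],[-0.18,0.08,0.05,0,0,0.2],[-0.28,0.12,0.07,0,0,0.3],[-0.38,0.17,0.1,0,0,0.4],[-0.48,0.21,0.13,0,0,0.5],[-0.57,0.25,0.15,0,0,0.57],[-0.63,0.28,0.166,0,0,0.62],[-0.63,0.28,0.166,0,0,0.62]]'
python3 - <<'E'
from h import *
from rig import *
s=state(); c=cams.capture('wrist'); p=c['pixels']; cv2.imwrite('pics/w1.png',p); np.savez('pics/w1.npz',K=c['K'],T=c['tool_from_camera'],p=p,pos=s['position'],rot=s['ee_rot'])
print(s['position'],s['ee_rot'])
hsv=cv2.cvtColor(p,cv2.COLOR_BGR2HSV); m=cv2.morphologyEx(((hsv[...,1]>85)&(hsv[...,2]>90)).astype(np.uint8),2,np.ones((3,3)))
for k in cv2.findContours(m,0,2)[0]:
    if cv2.contourArea(k)<800: continue
    q=cv2.approxPolyDP(k,4,True)[:,0]; print(cv2.contourArea(k),q.tolist())
E
```

```text
time_s: 1.48
position: [567.1, 339.9, 139.1]
ee_rot: [-3.14, 0.001, 1.766]
contact_force: [-0.4, -0.9, 0.4]
width: 68.2
grasp_force: 0.0
[567.09939949 339.90027377 139.10575926] [-3.14046230e+00  1.36218139e-03  1.76575013e+00]
4741.5 [[326, 166], [292, 167], [288, 172], [298, 304], [329, 304]]
8615.5 [[558, 49], [362, 52], [360, 94], [549, 95]]
8363.0 [[90, 1], [86, 18], [249, 141], [271, 115], [139, 0]]
```

View pics/w1.png

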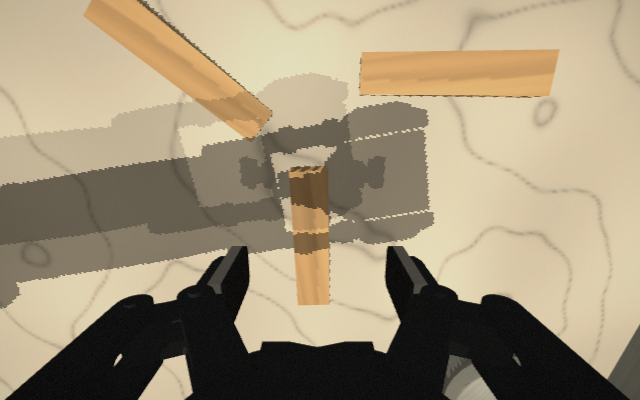

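The wrist view shows the target wedge between the fingers. Its thick end is at (289–327,167) and its thin end at (298–329,304). The other wedges are clear of the fingers, the nearest at (260,130).

```bash
python3 - <<'E'
from h import *
f=np.load('pics/w1.npz'); c=dict(K=f['K'],tool_from_camera=f['T']); s=dict(position=f['pos'],ee_rot=f['rot'])
P=lambda uv,z: wray(c,s,uv,z)[:2]
a,b,d,e=P((290,167),25),P((327,167),25),P((298,304.5),2),P((329.5,304.5),2)
print(a,b,d,e, np.linalg.norm(a-b),np.linalg.norm(d-e))
A=(a+b)/2;T=(d+e)/2; u=(T-A)/np.linalg.norm(T-A); print(A,T,np.linalg.norm(T-A),u)
g=(A+T)/2-43*u; yaw=np.arctan2(-u[1],-u[0]); print('grip',g,yaw)
plan([*g,1.5],yaw)
E
```

```text
[539.76586761 363.30818852] [571.04493759 369.46813096] [572.13473908 213.24958483] [605.47166508 219.82608773] 31.879854286880786 33.97942061610434
[555.4054026  366.38815974] [588.80320208 216.53783628] 153.52697629635998 [ 0.21753701 -0.97605207]
grip [562.75021088 333.43323715] 1.790086664578417
t 1.53 row [-0.0239, -0.013, 0.4605] [-0.0023, 0.0004, -0.0274]
```

```bash
python3 -m handwheel '[[-0.012,-0.006,0.07,0,0,-0.02],[-0.024,-0.013,0.16,0,0,-0.027],[-0.024,-0.013,0.26,0,0,-0.027],[-0.024,-0.013,0.35,0,0,-0.027],[-0.024,-0.013,0.42,0,0,-0.027],[-0.024,-0.013,0.45,0,0,-0.027],[-0.024,-0.013,0.458,0,0,-0.027],[-0.024,-0.013,0.458,0,0,-0.027]]' 0.6 && python3 -m handwheel '[[0,0,0,0,0,0],[0,0,0,0,0,0],[0,0,0,0,0,0],[0,0,0,0,0,0],[0,0,0,0,0,0],[0,0,0,0,0,0],[0,0,0,0,0,0],[0,0,0,0,0,0]]' -1 40
python3 - <<'E'
from h import *
plan([562,190,2],np.pi/2)
E
```

```text
time_s: 2.2
position: [561.7, 335.5, 3.8]
ee_rot: [-3.141, -0.0, 1.793]
contact_force: [0.7, -0.3, 0.3]
width: 68.5
grasp_force: 0.0
time_s: 2.87
position: [563.7, 335.6, 5.8]
ee_rot: [3.138, -0.001, 1.792]
contact_force: [-0.3, 0.1, 5.8]
width: 33.2
grasp_force: 40.9
t 2.87 row [-0.4723, -0.1123, 0.0121] [0.0045, -0.0013, 0.282]
```

```bash
python3 -m handwheel '[[0,0,-0.013,0,0,0],[-0.05,-0.016,-0.013,0,0,0.03],[-0.13,-0.04,-0.013,0,0,0.08],[-0.22,-0.07,-0.013,0,0,0.14],[-0.32,-0.1,-0.013,0,0,0.2],[-0.41,-0.13,-0.013,0,0,0.25],[-0.47,-0.148,-0.013,0,0,0.28],[-0.48,-0.151,-0.013,0,0,0.282]]'
python3 - <<'E'
from h import *
from rig import *
c=cams.capture('top'); np.savez('pics/top1.npz',**c); t=c; sc=cams.capture('scene');p=t['pixels']
a=cv2.resize(p[160:250,250:450],(800,360),interpolation=2)
b=cv2.resize(sc['pixels'][170:280,210:410],(436,240),interpolation=2)
o=np.zeros((600,800,3),np.uint8);o[:360]=a;o[360:,:436]=b;cv2.imwrite('pics/z2.png',o)
plan([551,175,6],np.pi/2)
E
```

```text
time_s: 3.53
position: [549.1, 181.6, 7.4]
ee_rot: [-3.14, 0.001, 1.567]
contact_force: [-1.3, 0.0, -0.8]
width: 33.2
grasp_force: 40.1
t 3.63 row [-0.0301, 0.0046, 0.0056] [-0.0001, -0.0003, -0.0016]
```

View pics/z2.png

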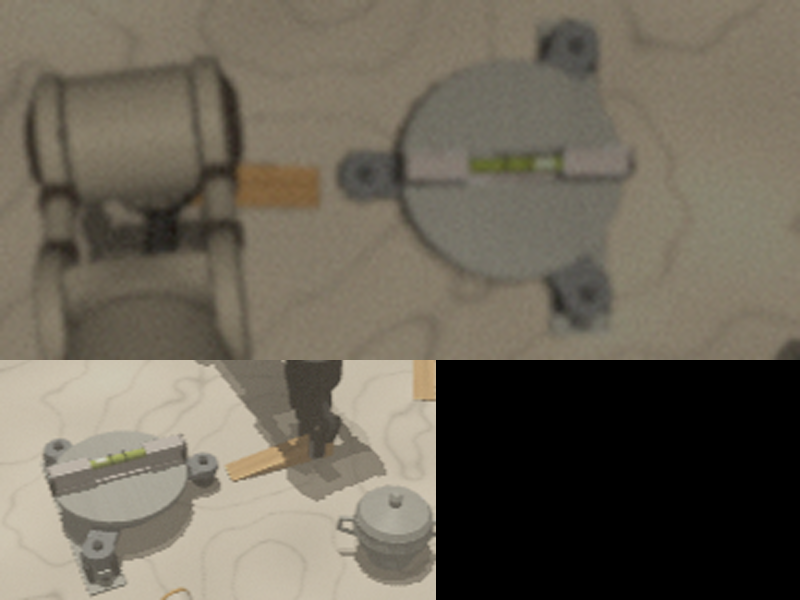

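In this view the wedge points at the foot. Its tip edge is at zoom (319,187), which is full-image (329.8,206.8). The boss is at zoom (370,174), or (342.5,203.5), and it looks slightly further from the robot. I'll compute the lateral offset next.

```bash
python3 - <<'E'
from h import *
t=dict(np.load('pics/top1.npz')); p=t['pixels']
print('tip',ray(t,(329.75,206.75),2)[:2])
for z in (28,45): print('boss',ray(t,(342.5,203.5),z)[:2])
hsv=cv2.cvtColor(p,cv2.COLOR_BGR2HSV); m=((hsv[...,1]>85)&(hsv[...,2]>90)).astype(np.uint8); m[:,:309]=0; m[:,331:]=0; m[:195]=0;m[215:]=0
ys,xs=np.nonzero(m); print('wedge axis',[ (x,ys[xs==x].mean().round(2)) for x in range(310,330,3)])
for r in ((400,405),(513,520)): pass
# platter centre by hinge ends/level, vial green
g=((hsv[...,0]>22)&(hsv[...,0]<45)&(hsv[...,1]>110)).astype(np.uint8); g[:,:350]=0; g[:,400:]=0; g[:195]=0;g[210:]=0
ys,xs=np.nonzero(g); print('vial',xs.min(),xs.max(),ys.mean())
a,b=ray(t,(250+405/4,160+165/4),90)[:2],ray(t,(250+633/4,160+162/4),90)[:2]; print('level ends',a,b)
for n,uv in [('h1',(250+572/4,160+46/4)),('h2',(250+586/4,160+293/4))]: print(n,ray(t,uv,45)[:2])
E
```

```text
tip [546.64022886  55.9229797 ]
boss [554.08742213  15.24556051]
boss [552.19679652  16.255634  ]
wedge axis [(310, np.float64(206.0)), (313, np.float64(206.0)), (316, np.float64(206.0)), (319, np.float64(206.0)), (322, np.float64(206.0)), (325, np.float64(206.5)), (328, np.float64(206.5))]
vial 368 382 200.51724137931035
level ends [553.88197204  -8.14391743] [ 554.37205829 -183.71444667]
h1 [ 654.30635367 -148.46485687]
h2 [ 455.87034382 -152.60811397]
```

```bash
python3 -m handwheel '[[0,0.006,0.001,0,0,-0.006],[0,0.012,0.002,0,0,-0.012],[0,0.017,0.004,0,0,-0.018],[-0.01,0.017,0.005,0,0,-0.018],[-0.03,0.017,0.005,0,0,-0.018],[-0.05,0.017,0.005,0,0,-0.018],[-0.05,0.017,0.005,0,0,-0.018],[-0.05,0.017,0.005,0,0,-0.018]]'
cat >> h.py <<'E'
def look(name):
    from rig import cams,state
    s=state(); print(round(s['time_s'],2),'pos',s['position'].round(1) if hasattr(s['position'],'round') else s['position'],'F',np.round(s['contact_force'],1))
    P=0;n=4
    for i in range(n):
        c=cams.capture('top'); P=P+c['pixels'].astype(float)/n
    sc=cams.capture('scene')['pixels']
    np.savez('pics/'+name+'.npz',**{**c,'pixels':P,'scene':sc})
    r=P[196:206,364:396].astype(float)
    i=np.argmax(0); hs=[]
    print('B-row profile (vial rows 199-202):',(P[199:203,364:396,0].mean(0)).round().astype(int).tolist())
    return P,sc
E
python3 -c "
from h import *
look('l0')"
```

```text
time_s: 4.3
position: [554.7, 169.1, 6.0]
ee_rot: [-3.141, -0.0, 1.584]
contact_force: [0.5, -0.4, 0.3]
width: 32.9
grasp_force: 40.2
4.3 pos [554.7 169.1   6. ] F [ 0.5 -0.4  0.3]
B-row profile (vial rows 199-202): [112, 112, 103, 80, 63, 58, 60, 61, 60, 59, 55, 51, 51, 52, 54, 54, 52, 50, 52, 67, 86, 94, 96, 92, 77, 59, 73, 103, 112, 112, 111, 111]
```

```bash
python3 -m handwheel '[[-0.008,0,0,0,0,0],[-0.017,0,0,0,0,0],[-0.027,0,0,0,0,0],[-0.037,0,0,0,0,0],[-0.047,0,0,0,0,0],[-0.056,0,0,0,0,0],[-0.064,0,0,0,0,0],[-0.067,0,0,0,0,0]]'
python3 -m handwheel '[[-0.005,0,0,0,0,0],[-0.01,0,0,0,0,0],[-0.015,0,0,0,0,0],[-0.02,0,0,0,0,0],[-0.025,0,0,0,0,0],[-0.03,0,0,0,0,0],[-0.033,0,0,0,0,0],[-0.033,0,0,0,0,0]]'
python3 -c "
from h import *
P,s=look('l1')
a=cv2.resize(P[160:250,250:450].astype(np.uint8),(800,360),interpolation=2)
b=cv2.resize(s[180:260,220:350],(390,240),interpolation=2)
o=np.zeros((600,800,3),np.uint8);o[:360]=a;o[360:,:390]=b;cv2.imwrite('pics/z3.png',o)"
```

```text
time_s: 5.22
position: [555.0, 150.0, 6.1]
ee_rot: [3.141, -0.002, 1.584]
contact_force: [-0.5, 5.5, -0.3]
width: 32.8
grasp_force: 40.2
time_s: 5.88
position: [555.2, 141.6, 6.3]
ee_rot: [3.141, -0.003, 1.584]
contact_force: [0.6, 9.3, 0.2]
width: 32.9
grasp_force: 40.2
5.88 pos [555.2 141.6   6.3] F [0.6 9.3 0.2]
B-row profile (vial rows 199-202): [111, 111, 109, 96, 75, 62, 61, 61, 60, 57, 54, 51, 50, 51, 54, 55, 54, 54, 51, 62, 84, 93, 96, 91, 79, 60, 63, 88, 105, 109, 111, 111]
```

View pics/z3.png

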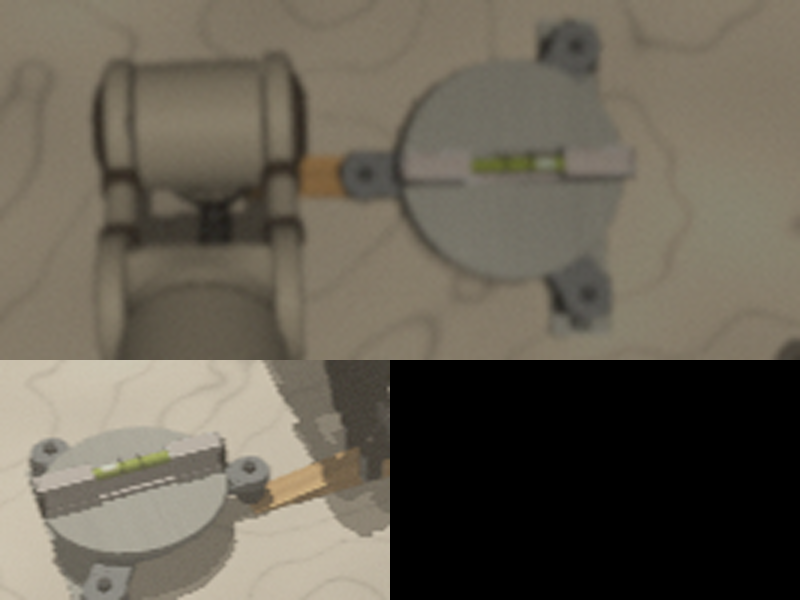

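The wedge is now entering centrally under the boss (zoom (345,176)) at 9 N. The bubble is still at the hinge end, around (386,200) in the full image. I'll carry on gently.

```bash
python3 -m handwheel '[[-0.004,0,0,0,0,0],[-0.008,0,0,0,0,0],[-0.012,0,0,0,0,0],[-0.016,0,0,0,0,0],[-0.02,0,0,0,0,0],[-0.024,0,0,0,0,0],[-0.027,0,0,0,0,0],[-0.027,0,0,0,0,0]]'
python3 -m handwheel '[[0,0,0,0,0,0],[0,0,0,0,0,0],[0,0,0,0,0,0],[0,0,0,0,0,0],[0,0,0,0,0,0],[0,0,0,0,0,0],[0,0,0,0,0,0],[0,0,0,0,0,0]]'
python3 -c "
from h import *
P,s=look('l2')"
```

```text
time_s: 6.8
position: [555.2, 133.5, 6.2]
ee_rot: [3.141, -0.003, 1.584]
contact_force: [0.4, 9.3, 0.4]
width: 32.9
grasp_force: 40.1
time_s: 7.47
position: [555.2, 133.5, 6.2]
ee_rot: [3.141, -0.003, 1.585]
contact_force: [0.3, 9.4, -0.7]
width: 32.5
grasp_force: 40.1
7.47 pos [555.2 133.5   6.2] F [ 0.3  9.4 -0.7]
B-row profile (vial rows 199-202): [111, 113, 113, 107, 84, 65, 60, 59, 57, 56, 54, 51, 50, 52, 54, 56, 61, 66, 71, 86, 94, 88, 68, 54, 49, 46, 53, 76, 101, 110, 110, 111]
```

```bash
python3 -m handwheel '[[-0.004,0,0,0,0,0],[-0.008,0,0,0,0,0],[-0.012,0,0,0,0,0],[-0.016,0,0,0,0,0],[-0.02,0,0,0,0,0],[-0.024,0,0,0,0,0],[-0.025,0,0,0,0,0],[-0.025,0,0,0,0,0]]'
python3 -m handwheel '[[0,0,0,0,0,0],[0,0,0,0,0,0],[0,0,0,0,0,0],[0,0,0,0,0,0],[0,0,0,0,0,0],[0,0,0,0,0,0],[0,0,0,0,0,0],[0,0,0,0,0,0]]'
python3 -m handwheel '[[0,0,0,0,0,0],[0,0,0,0,0,0],[0,0,0,0,0,0],[0,0,0,0,0,0],[0,0,0,0,0,0],[0,0,0,0,0,0],[0,0,0,0,0,0],[0,0,0,0,0,0]]'
python3 -c "
from h import *
P,s=look('l3')"
```

```text
time_s: 8.38
position: [555.2, 126.0, 6.0]
ee_rot: [3.141, -0.003, 1.584]
contact_force: [0.6, 9.0, -0.9]
width: 32.8
grasp_force: 40.1
time_s: 9.05
position: [555.2, 126.0, 6.0]
ee_rot: [3.141, -0.003, 1.584]
contact_force: [-0.1, 9.1, -1.4]
width: 33.2
grasp_force: 40.1
time_s: 9.72
position: [555.2, 126.0, 6.0]
ee_rot: [3.141, -0.003, 1.585]
contact_force: [-0.6, 9.2, 0.3]
width: 33.0
grasp_force: 40.1
9.72 pos [555.2 126.    6. ] F [-0.6  9.2  0.3]
B-row profile (vial rows 199-202): [112, 112, 113, 105, 83, 63, 59, 58, 55, 53, 53, 52, 49, 52, 67, 85, 94, 89, 75, 71, 62, 52, 50, 50, 50, 51, 48, 69, 97, 109, 110, 110]
```

```bash
python3 -m handwheel '[[-0.003,0,0,0,0,0],[-0.006,0,0,0,0,0],[-0.009,0,0,0,0,0],[-0.012,0,0,0,0,0],[-0.015,0,0,0,0,0],[-0.015,0,0,0,0,0],[-0.015,0,0,0,0,0],[-0.015,0,0,0,0,0]]'
python3 -m handwheel '[[0,0,0,0,0,0],[0,0,0,0,0,0],[0,0,0,0,0,0],[0,0,0,0,0,0],[0,0,0,0,0,0],[0,0,0,0,0,0],[0,0,0,0,0,0],[0,0,0,0,0,0]]'
python3 -m handwheel '[[0,0,0,0,0,0],[0,0,0,0,0,0],[0,0,0,0,0,0],[0,0,0,0,0,0],[0,0,0,0,0,0],[0,0,0,0,0,0],[0,0,0,0,0,0],[0,0,0,0,0,0]]'
python3 -c "
from h import *
P,s=look('l4')
P=P.astype(np.uint8)
a=cv2.resize(P[188:214,350:400],(800,416),interpolation=2)
b=cv2.resize(s[180:260,220:350],(299,184),interpolation=2); b2=cv2.resize(s[200:230,240:300],(368,184),interpolation=2)
o=np.zeros((600,800,3),np.uint8);o[:416]=a;o[416:,:299]=b;o[416:,310:678]=b2;cv2.imwrite('pics/z4.png',o)"
```

```text
time_s: 10.63
position: [555.1, 121.3, 5.9]
ee_rot: [-3.142, -0.003, 1.585]
contact_force: [1.1, 8.1, -0.3]
width: 32.7
grasp_force: 40.1
time_s: 11.3
position: [555.1, 121.3, 5.9]
ee_rot: [3.142, -0.003, 1.585]
contact_force: [-0.1, 8.4, -0.1]
width: 33.0
grasp_force: 40.1
time_s: 11.97
position: [555.1, 121.3, 5.9]
ee_rot: [-3.142, -0.003, 1.585]
contact_force: [0.4, 9.3, -0.9]
width: 33.0
grasp_force: 40.1
11.97 pos [555.1 121.3   5.9] F [ 0.4  9.3 -0.9]
B-row profile (vial rows 199-202): [111, 112, 111, 101, 79, 62, 58, 55, 55, 54, 53, 50, 52, 67, 89, 99, 98, 89, 69, 53, 51, 51, 50, 50, 51, 50, 49, 70, 98, 109, 110, 109]
```

View pics/z4.png

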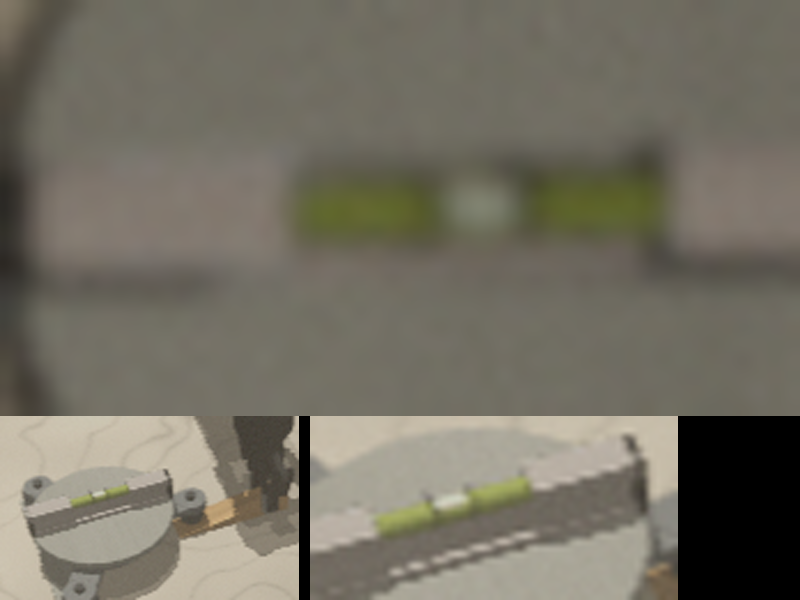

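The bubble at zoom (480,205) sits between the two dark lines at about (437) and (525). I'll let go, back off, and check with the wrist camera.

```bash
python3 -m handwheel '[[0,0,0,0,0,0],[0,0,0,0,0,0],[0,0,0,0,0,0],[0,0,0,0,0,0],[0,0,0,0,0,0],[0,0,0,0,0,0],[0,0,0,0,0,0],[0,0,0,0,0,0]]' 0.6
python3 -m handwheel '[[0,0,-0.02,0,0,0],[0,0,-0.06,0,0,0],[0,0,-0.14,0,0,0],[0,0,-0.24,0,0,0],[0,0,-0.34,0,0,0],[0,0,-0.44,0,0,0],[0,0,-0.54,0,0,0],[0,0,-0.6,0,0,0]]'
python3 -m handwheel '[[-0.05,0,-0.02,0,0,0],[-0.12,0,-0.03,0,0,0],[-0.2,0,-0.05,0,0,0],[-0.28,0,-0.05,0,0,0],[-0.36,0,-0.05,0,0,0],[-0.42,0,-0.05,0,0,0],[-0.45,0,-0.05,0,0,0],[-0.45,0,-0.05,0,0,0]]'
python3 - <<'E'
from h import *
from rig import *
P,s=look('l5')
s=state(); c=cams.capture('wrist'); p=c['pixels']
T=np.array(c['tool_from_camera']); cv2.imwrite('pics/w2.png',p)
E
```

```text
time_s: 12.88
position: [555.4, 119.4, 6.0]
ee_rot: [3.142, 0.0, 1.585]
contact_force: [0.2, -1.0, -0.1]
width: 68.3
grasp_force: 0.0
time_s: 13.55
position: [557.0, 119.5, 191.4]
ee_rot: [3.135, 0.0, 1.585]
contact_force: [1.0, -0.4, -0.3]
width: 68.3
grasp_force: 0.0
time_s: 14.22
position: [557.5, -17.1, 202.0]
ee_rot: [3.14, 0.001, 1.583]
contact_force: [-0.4, -0.0, -0.3]
width: 68.9
grasp_force: 0.0
14.22 pos [557.5 -17.1 202. ] F [-0.4 -0.  -0.3]
B-row profile (vial rows 199-202): [39, 38, 38, 43, 47, 48, 47, 46, 46, 48, 50, 50, 51, 66, 91, 100, 99, 91, 69, 50, 43, 39, 33, 36, 38, 40, 41, 40, 41, 41, 41, 42]
```

View pics/w2.png

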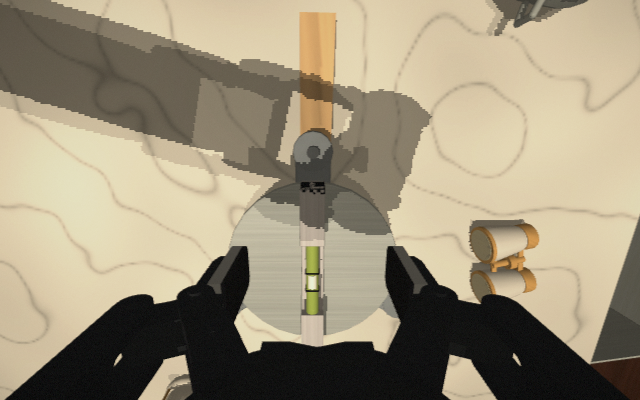

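The wedge stays in under the foot, released. The bubble is near (312,283), with lines at about 273 and 292. I'll measure the profile.

```bash
python3 -c "
import cv2
p=cv2.imread('pics/w2.png').astype(float)
print([(r,int(p[r,309:316,0].mean()),int(p[r,309:316,1].mean())) for r in range(262,304)])"
```

```text
[(262, 74, 172), (263, 75, 173), (264, 75, 173), (265, 75, 173), (266, 74, 173), (267, 74, 172), (268, 75, 173), (269, 74, 173), (270, 74, 172), (271, 74, 172), (272, 74, 173), (273, 21, 40), (274, 36, 64), (275, 80, 160), (276, 161, 195), (277, 196, 228), (278, 197, 228), (279, 198, 228), (280, 197, 228), (281, 197, 228), (282, 198, 228), (283, 197, 228), (284, 197, 229), (285, 197, 228), (286, 197, 228), (287, 197, 228), (288, 196, 228), (289, 115, 175), (290, 35, 63), (291, 27, 28), (292, 74, 169), (293, 75, 172), (294, 75, 172), (295, 75, 172), (296, 74, 171), (297, 74, 171), (298, 74, 171), (299, 74, 171), (300, 74, 170), (301, 74, 171), (302, 74, 170), (303, 74, 170)]
```

The bubble spans rows 275.7–289.2 between lines at 273.4 and 290.6, so it is about 0.5 mm off centre. The arm is clear of everything, so I'll hand in.

```bash
python3 -c "
from rig import order
print(order.job_done())"
```

```text
the job is handed in; nothing more can be done
None
```

The wedge is in under the foot and released, carrying the corner, with the bubble about 0.5 mm off centre between its lines; push force stayed under about 10 N, the other props were left alone, and I handed the job in at about 14.5 s.

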